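# Roll the cap strips of a well plate home

### The arm

A 7-joint arm with a two-finger parallel gripper is mounted at the origin on a cart in front of the work surface, level with it; the furniture and walls round the work are solid. World frame = base frame: x ahead of the robot, y to its left, z up, the work surface at z = 0. Lengths are in m, angles in rad, forces in N, time in s.
With the tool pointing down it reaches from about 0.425 to 0.875 m from the base axis. Payload 8.4 kg.
Tool frame: the origin (TCP) lies between the finger pads; the fingertips stand 25 mm ahead of it and the grasp point (between the pads) lies 6 mm ahead of it; z points along the fingers, y is the direction in which the jaws open and shut (so a half turn about z gives the same grasp; the last joint's range is limited). The gripper opens to 87 mm and grips with 3 to 60 N. Pads are 19 mm wide; open, the fingers measure 117 mm over their backs; the gripper's body (75 mm by 190 mm) begins 51 mm behind the grasp point.
Start: joints at [1.084, 0.333, 0.04, 1.465, -0.013, 1.343, -0.059], TCP at [0.246, -0.602, 0.248] pointing down, gripper open.
Joint ranges: [-2.58, 2.58], [-0.38, 2.09], [-1.3, 1.39], [0.25, 2.4], [-1.5, 4.64], [0.08, 2.09], [-2.65, 2.65]. Speed limits (rad/s): [2.22, 2.22, 2.79, 2.79, 3.14, 3.14, 3.14].

### API

Orientations are given as a 3x3 rotation matrix whose columns are the frame's x, y, z axes.
In Python, from cell import sense, imaging, workorder gives the robot as it stands.
- The arm moves only by the tool carry_out, never from a script. Its argument "motion" is a list of rows, each an object with "slide": the shift along the tool's x, y, z scaled (see below), a list of three; "yaw": the turn about the tool's z scaled (see below); "jaw": the closure, from 0 (fully open) to 1 (shut). In form: [{"slide": [tx, ty, tz], "yaw": yaw, "jaw": jaw}, ...]. A call has 1 to 20 rows; each row shifts and turns the pose as measured when the row begins, along the tool's axes as they then stand; what a row does not reach is not made up. The controller multiplies each number of a shift by 3 cm and each number of a turn by 0.12 rad. A row lasts 1/8 s, in which the tool goes at most 62.5 mm and 10.7 degrees, less where a joint would pass 70% of its speed; a pose out of reach is approached as far as the arm can. A call with a number of a shift or a turn outside -1 to 1 is refused whole. A call with a gripper value outside its range is refused whole. The fingers move at their own pace and stop on an object; "newtons" is the grip in N (left out, the last holds). Time passes only in rows, so rows that do not move let the fingers close. It gives the time, the measured TCP pose, the force and the opening at its end, in the units of the state.
- sense(): the state, without advancing time (a new reading comes with each control period).
- imaging.capture(name): name is "side" or "top" or "wrist"; returns a dict with "img" (480x640x3 uint8, red, green, blue), "depth" (480x640 float32, m along the optical axis (not along the pixel's ray), 0 where there is no reading), "K" (3x3 intrinsics, pixels), "k1" (the pictures are not rectified: a ray, as slopes to the right and down, at radius r is drawn at 1 + k1 r^2 times it, then the intrinsics apply), "R" (3x3) and "t" (3): a world point X has camera coordinates R X + t; the wrist camera has in their place "mount" (4x4, takes a point from camera to tool coordinates, whose origin is the TCP and whose axes are the flange's). Camera axes: x right, y down, z forward; pixel columns grow to the right and rows downward; lengths in m; the calibration is good to about 2 mm. A picture is of the moment at which its call begins: read the wrist's pose just before it.
- workorder.job_done(): hands the job in, once; it reports no verdict.
The state is a dict: "clock": time; "joint_pos": joint angles; "qvel": joint speeds; "tau": joint torques, N m; "tcp_pos": TCP position; "eef_rot": TCP orientation; "contact_force": force on the tool from outside, world axes, zero at the start; "moment": the same for the moment, N m; "finger_gap": opening from 0.0 (shut) to 1.0 (fully open).
Only numpy, scipy, OpenCV 4.12 (cv2) and the standard library are available. Lean on these libraries where they do the work, as an engineer would, in place of code of your own. Each camera call takes 0.05 s, during which the arm holds its last target. There are 200 camera calls.

### The job

Take the hand roller off its stand and roll it over the eight cap strips on the well plate with a steady downward force (some 15 to 20 N does it, never more than 30 N) until every strip is pressed fully home. Then hang the roller back on its stand by the ends of its handle and let go; press on the strips only with the roller and leave the other things on the worktop where they are.

Things in the scene. Friction and masses are not known exactly. Their poses are not given: they have to be found in the camera images.
- plate_holder: Fixed aluminium levelling holder, 150 x 112 mm, walls 29 mm high, with a white 48-well plate in it that does not yield under load. Origin: centre of its underside on the worktop; x along its long side (the rolling direction, across the strips), y along the strips, z up.
- sheet_middle (a point): Point fixed to the holder, 55 mm above its origin, axes as the holder's: roughly the middle of the flat sheet of eight grey cap strips laid side by side along x, 104 mm (x) by 76 mm (y). The plate's setting is unknown: the sheet's true top lies up to 6 mm above or below this point, and leans up to 0.05 rad about y either way (ends up to 2.6 mm higher or lower than the middle).
- roller_stand: Fixed plain aluminium stand, base 64 x 152 x 8 mm, two forked uprights (10 mm thick, 128 mm apart along y, tips about 103 mm high) that carry the ends of the roller's handle bar. Origin: centre of its underside; y from upright to upright, z up.
- stand_seat (a point): Where the centre of the roller's handle bar lies when it hangs in the stand, 97 mm above the stand's origin, axes as the stand's. The forks are 28 mm wide along x at the bottom (80 mm above the worktop) and flare out at the top.
- plate_roller: Hand roller, about 0.4 kg: flat-sided light wooden handle bar 20 mm (x) by 150 mm (y) by 34 mm (z), below it a steel fork 108 mm wide along y with a black rubber drum. Origin: centre of the bar; y along the bar, z up, away from the drum. Alike both ways round. It hangs in the stand at the start.
- drum_axle (a point): Centre of the drum (48 mm in diameter, 88 mm long, axle along the bar), 55 mm below the bar's centre; the drum's bottom lies 79 mm below the bar's centre. 14 mm are free between bar and drum.
- drum (a joint): Turn of the drum on its axle (rad), 0 at the start, free to turn.
- timer: Bystander: small lab timer, 70 x 66 x 19 mm; origin at its underside.
- petri_dish: Bystander: round covered dish, 88 mm across, 16 mm high; origin at its underside.
- marker: Bystander: marker pen, 135 mm long; origin at its underside.
- tweezers: Bystander: steel tweezers, 134 mm long; origin at its underside.
- dye_bottle: Bystander: small bottle with black cap, 94 mm high; origin at its underside.
- tip_box: Bystander: box of pipette tips, 87 x 122 x 55 mm; origin at its underside.
- beaker: Bystander: small beaker, 70 mm high; origin at its underside.
- strip_1 (a joint): How far cap strip 1 (counted from the holder's -x end; 12.4 x 76 mm, flat top) has been pressed down (m): 0 as found, 0.003 fully home on its stop. It takes about 6 N to push one strip down, and it stays where it is left. Near a joint the drum bears on two strips at once, so 15 to 20 N drives all home.
- strip_2 (a joint): The same for cap strip 2.
- strip_3 (a joint): The same for cap strip 3.
- strip_4 (a joint): The same for cap strip 4.
- strip_5 (a joint): The same for cap strip 5.
- strip_6 (a joint): The same for cap strip 6.
- strip_7 (a joint): The same for cap strip 7.
- strip_8 (a joint): The same for cap strip 8.

How it is judged:
By the outcome, as a careful person would: the job done as asked, in the order asked, and still so for the second after the job is handed in, with the robot touching nothing.
It also fails if it takes over 72 s, if anything falls off the work surface, if the arm or the gripper's body presses on something with over 40 N, if the wrist force passes 120 N, or if a joint passes its speed limit or range.

## Working session

There is one attempt and no reset: what is moved stays moved. The work goes in short steps, Python scripts to look and compute and a tool call to move; the robot and the scene stay as the last step left them, time stands still between calls to the robot, and variables do not carry over. Pictures are saved under pics/ and viewed, about 8 in all and at most 12, crops included, and the job is handed in when it is done.

Besides the shell and the picture viewer there is one more tool, called after "Call:" by a JSON object that holds its "op" and its "data", one argument or row to a line. carry_out: Moves the arm, as the interface text tells. Shifts and turns lie within -1 to 1; 1 stands for 3 cm of shift or 0.12 rad of turn. Its arguments: {"type":"object","properties":{"motion":{"type":"array"},"newtons":{"type":"number"}},"required":["motion"]}

```bash
mkdir -p pics; ls; cat > h.py <<'E'
import numpy as np, cv2
from cell import sense, imaging, workorder
def cap(n,fn=None):
    s=sense(); c=imaging.capture(n)
    if fn: cv2.imwrite('pics/'+fn,c['img'][:,:,::-1])
    if 'mount' in c:
        M=np.array(c['mount']); R=np.array(s['eef_rot']); T=np.eye(4);T[:3,:3]=R;T[:3,3]=s['tcp_pos']
        c['W']=T@M
    else:
        W=np.eye(4);R=np.array(c['R']);W[:3,:3]=R.T;W[:3,3]=-R.T@np.array(c['t']);c['W']=W
    return c
def ray(c,u,v):
    K=np.array(c['K']); d=np.array([(u-K[0,2])/K[0,0],(v-K[1,2])/K[1,1]]);p=d.copy()
    for _ in range(20): p=d/(1+c['k1']*(p@p))
    return p
def px(c,u,v,z=None):
    """world point by depth (z None) or by intersect with height z"""
    p=ray(c,u,v); r=np.array([p[0],p[1],1.]); W=c['W']
    if z is None: s=float(c['depth'][int(round(v)),int(round(u))])
    else: s=(z-W[2,3])/(W[:3,:3]@r)[2]
    return W[:3,:3]@(r*s)+W[:3,3]
def cloud(c):
    K=np.array(c['K']);v,u=np.mgrid[:480,:640];d=np.stack([(u-K[0,2])/K[0,0],(v-K[1,2])/K[1,1]],-1);p=d.copy()
    for _ in range(10): p=d/(1+c['k1']*(p**2).sum(-1,keepdims=True))
    s=c['depth'][...,None]; P=np.concatenate([p*s,s],-1)
    return P@c['W'][:3,:3].T+c['W'][:3,3]
E
python3 - <<'E'
from h import *
import pickle
for n in ['top','side']:
    c=cap(n,n+'1.png'); pickle.dump(c,open(n+'.pkl','wb')); print(n,c['W'].round(3).tolist(),c['K'],c['k1'])
s=sense();print({k:np.round(v,3).tolist() for k,v in s.items()})
E
```

```text
pics
top [[0.029, -0.994, 0.103, 0.47], [-1.0, -0.029, 0.007, -0.085], [-0.004, -0.103, -0.995, 1.485], [0.0, 0.0, 0.0, 1.0]] [[546.5125029    0.         318.44985745]
 [  0.         546.5125029  238.78461752]
 [  0.           0.           1.        ]] 0.030339399269278387
side [[-0.106, -0.809, 0.579, -0.02], [-0.994, 0.077, -0.074, 0.031], [0.015, -0.583, -0.812, 0.998], [0.0, 0.0, 0.0, 1.0]] [[443.48892155   0.         323.2886188 ]
 [  0.         443.48892155 235.67645438]
 [  0.           0.           1.        ]] -0.01048511044700499
{'clock': 0.1, 'joint_pos': [1.084, 0.334, 0.04, 1.466, -0.013, 1.343, -0.059], 'qvel': [0.001, 0.0, 0.0, 0.0, -0.001, -0.001, -0.002], 'tau': [0.004, -65.781, 1.34, -40.471, -0.059, 0.041, 0.0], 'tcp_pos': [0.246, -0.601, 0.247], 'eef_rot': [[0.926, 0.378, -0.001], [0.378, -0.926, 0.001], [-0.0, -0.001, -1.0]], 'contact_force': [0.71, 0.003, 0.338], 'moment': [-0.001, -0.057, 0.047], 'finger_gap': 1.001}
```

View pics/top1.png

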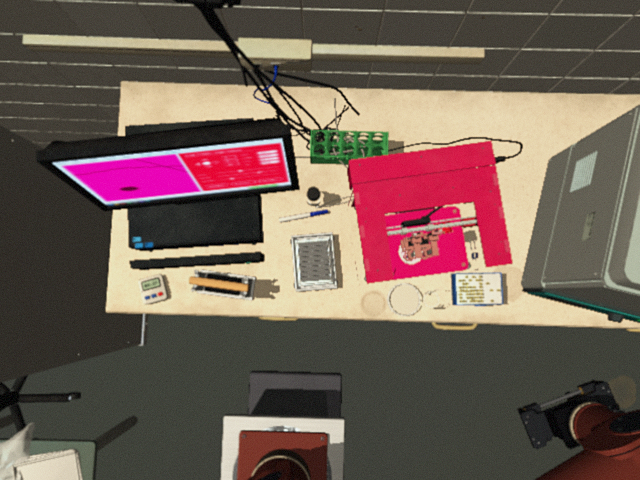

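View pics/side1.png

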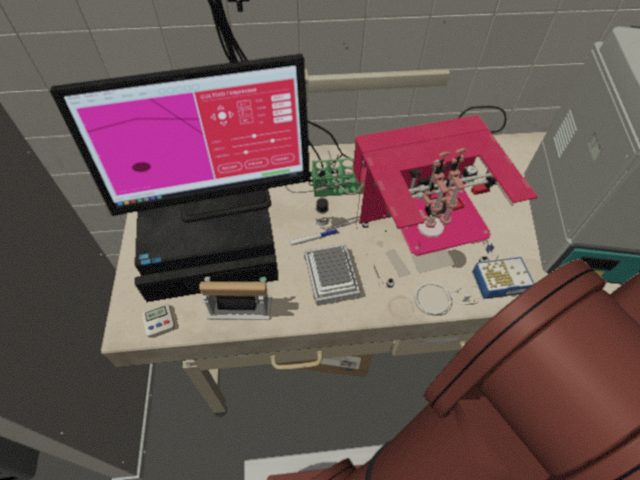

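The top view shows the stand with the roller at about (222,285), the plate holder at (316,262), the timer at (152,290), and the PC and a black bar behind the stand. The side view agrees. Next I'll measure both from depth.

```bash
python3 - <<'E'
from h import *
import pickle
for n in ['top','side']:
    c=pickle.load(open(n+'.pkl','rb')); P=cloud(c)
    if n=='top': print('stand,plate px',px(c,222,285,.11),px(c,316,262,.055))
    b=(185,262,290,312) if n=='top' else (195,280,275,322)
    reg=P[b[2] if n=='side' else 265:b[3] if n=='side' else 305,b[0]:b[1]].reshape(-1,3)
    m=(reg[:,2]>.098)&(reg[:,2]<.135)
    q=reg[m]; 
    if len(q):
        r=cv2.minAreaRect(q[:,:2].astype(np.float32)); print(n,'bar',len(q),np.median(q[:,2]),r, q.mean(0))
    b=(285,345,228,295) if n=='top' else (298,365,240,308)
    reg=P[b[2]:b[3],b[0]:b[1]].reshape(-1,3)
    for lo,hi in((.04,.075),(.02,.035)):
        q=reg[(reg[:,2]>lo)&(reg[:,2]<hi)]
        if len(q)>10:
            r=cv2.minAreaRect(q[:,:2].astype(np.float32)); print(n,lo,len(q),np.median(q[:,2]),r,q.mean(0))
    # obstacles tall near stand
    print('x>.5 y .0...4 obstacles')
    for x in np.arange(.36,.66,.03):
        print(round(x,2),[round(float(np.nanmax(np.where((abs(P[...,0]-x)<.015)&(abs(P[...,1]-y)<.015)&(P[...,2]<.6),P[...,2],0))),3) for y in np.arange(-.24,.36,.03)])
    im=c['img']; 
    a=im[220:320,130:350] if n=='top' else im[230:340,130:370]
    cv2.imwrite(f'pics/{n}_crop.png',cv2.resize(a[:,:,::-1],None,fx=3.3,fy=3.3,interpolation=cv2.INTER_CUBIC))
E
```

```text
stand,plate px [0.48899789 0.16248632 0.11      ] [ 0.5567426  -0.07071379  0.055     ]
top bar 539 0.11399998587762794 ((0.4928419291973114, 0.1713903248310089), (0.1505076289176941, 0.05352519452571869), 84.35575103759766) [0.49287607 0.16977111 0.11300846]
top 0.04 1364 0.05134370291249657 ((0.5603350400924683, -0.06362088024616241), (0.11680465936660767, 0.08700410276651382), 6.361241817474365) [ 0.55999761 -0.06396765  0.05083612]
top 0.02 618 0.02932917768402976 ((0.5613278150558472, -0.06346295028924942), (0.1512744426727295, 0.11638975888490677), 6.764439105987549) [ 0.56120479 -0.06404289  0.02896843]
x>.5 y .0...4 obstacles
0.36 [0.0, 0.0, 0.0, 0.0, 0.0, 0.0, 0.0, 0.0, 0.0, 0.0, 0.0, 0.0, 0.0, 0.0, 0.0, 0.0, 0.0, 0.0, 0.0, 0.0]
0.39 [0.0, 0.0, 0.0, 0.0, 0.0, 0.0, 0.0, 0.0, 0.0, 0.0, 0.0, 0.0, 0.0, 0.0, 0.0, 0.0, 0.0, 0.0, 0.0, 0.0]
0.42 [0.006, 0.007, 0.009, 0.007, 0.01, 0.009, 0.008, 0.008, 0.008, 0.009, 0.011, 0.009, 0.006, 0.009, 0.006, 0.008, 0.008, 0.008, 0.008, 0.008]
0.45 [0.008, 0.007, 0.007, 0.009, 0.01, 0.009, 0.007, 0.007, 0.01, 0.01, 0.01, 0.067, 0.106, 0.014, 0
[... 2426 characters left out ...]
, 0.005, 0.055, 0.058, 0.059, 0.058, 0.033, 0.005, 0.091, 0.102, 0.103, 0.103, 0.104, 0.105, 0.104, 0.104, 0.104, 0.105]
0.57 [0.284, 0.284, 0.282, 0.005, 0.05, 0.058, 0.057, 0.057, 0.034, 0.005, 0.103, 0.104, 0.104, 0.103, 0.104, 0.103, 0.105, 0.102, 0.1, 0.103]
0.6 [0.281, 0.282, 0.282, 0.006, 0.033, 0.056, 0.058, 0.056, 0.036, 0.006, 0.102, 0.104, 0.104, 0.104, 0.105, 0.105, 0.105, 0.107, 0.106, 0.106]
0.63 [0.279, 0.282, 0.285, 0.281, 0.033, 0.051, 0.049, 0.032, 0.033, 0.007, 0.103, 0.106, 0.104, 0.106, 0.105, 0.106, 0.105, 0.105, 0.105, 0.106]
0.66 [0.281, 0.281, 0.281, 0.281, 0.006, 0.005, 0.005, 0.005, 0.017, 0.019, 0.007, 0.104, 0.104, 0.106, 0.105, 0.105, 0.104, 0.107, 0.216, 0.227]
```

View pics/top_crop.png

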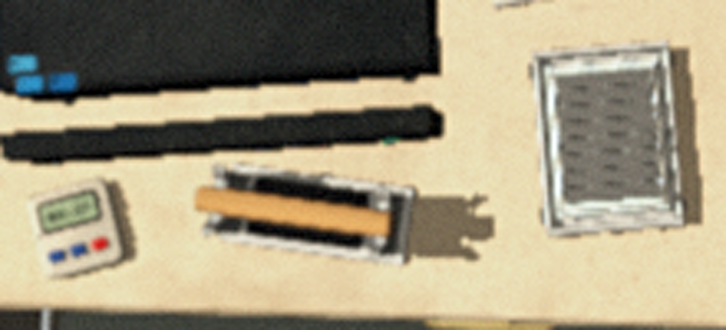

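The stand's bar centre is at about (0.491, 0.170), yaw −5.6°. The holder is at about (0.561, −0.064), yaw +6.5°. Both sizes match what was given. The black bar behind the stand starts at x≈0.525 and is 0.105 high. I'll move over the stand at a safe height.

Call:
{"op": "carry_out", "data": {
  "motion": [
    {"slide": [0.77,-0.74,-0.15],"yaw": 0,"jaw": 0.3},
    {"slide": [0.77,-0.74,-0.15],"yaw": 0,"jaw": 0.5},
    {"slide": [0.77,-0.74,-0.15],"yaw": 0,"jaw": 0.55},
    {"slide": [0.77,-0.74,-0.15],"yaw": 0,"jaw": 0.55},
    {"slide": [0.77,-0.74,-0.15],"yaw": 0,"jaw": 0.55},
    {"slide": [0.77,-0.74,-0.15],"yaw": 0,"jaw": 0.55},
    {"slide": [0.77,-0.74,-0.15],"yaw": 0,"jaw": 0.55},
    {"slide": [0.77,-0.74,-0.15],"yaw": 0,"jaw": 0.55},
    {"slide": [0.77,-0.74,-0.15],"yaw": 0,"jaw": 0.55},
    {"slide": [0.77,-0.74,-0.15],"yaw": 0,"jaw": 0.55},
    {"slide": [0.77,-0.74,-0.15],"yaw": 0,"jaw": 0.55},
    {"slide": [0.77,-0.74,-0.15],"yaw": 0,"jaw": 0.55}
  ],
  "newtons": 40
}}

```text
clock: 1.6
tcp_pos: [0.4031, -0.2391, 0.2978]
eef_rot: [[0.927, 0.374, -0.008], [0.374, -0.927, 0.008], [-0.004, -0.01, -1.0]]
contact_force: [1.2, -0.6, 0.4]
finger_gap: 0.445
```

Call:
{"op": "carry_out", "data": {
  "motion": [
    {"slide": [0.55,-0.82,0.07],"yaw": 0,"jaw": 0.55},
    {"slide": [0.55,-0.82,0.07],"yaw": 0,"jaw": 0.55},
    {"slide": [0.55,-0.82,0.07],"yaw": 0,"jaw": 0.55},
    {"slide": [0.55,-0.82,0.07],"yaw": 0,"jaw": 0.55},
    {"slide": [0.55,-0.82,0.07],"yaw": 0,"jaw": 0.55},
    {"slide": [0.55,-0.82,0.07],"yaw": 0,"jaw": 0.55},
    {"slide": [0.55,-0.82,0.07],"yaw": 0,"jaw": 0.55},
    {"slide": [0.55,-0.82,0.07],"yaw": 0,"jaw": 0.55},
    {"slide": [0.55,-0.82,0.07],"yaw": 0,"jaw": 0.55},
    {"slide": [0.55,-0.82,0.07],"yaw": 0,"jaw": 0.55},
    {"slide": [0.55,-0.82,0.07],"yaw": 0,"jaw": 0.55},
    {"slide": [0.55,-0.82,0.07],"yaw": 0,"jaw": 0.55},
    {"slide": [0.55,-0.82,0.07],"yaw": 0,"jaw": 0.55},
    {"slide": [0.55,-0.82,0.07],"yaw": 0,"jaw": 0.55}
  ]
}}

```text
clock: 3.35
tcp_pos: [0.4875, 0.1805, 0.2668]
eef_rot: [[0.928, 0.373, -0.013], [0.374, -0.928, 0.006], [-0.009, -0.011, -1.0]]
contact_force: [0.7, 0.7, -0.8]
finger_gap: 0.454
```

Call:
{"op": "carry_out", "data": {
  "motion": [
    {"slide": [0,0,0],"yaw": -1,"jaw": 0.55},
    {"slide": [0,0,0],"yaw": -1,"jaw": 0.55},
    {"slide": [0,0,0],"yaw": -1,"jaw": 0.55},
    {"slide": [0,0,0],"yaw": -1,"jaw": 0.55},
    {"slide": [0,0,0],"yaw": -1,"jaw": 0.55},
    {"slide": [0,0,0],"yaw": -1,"jaw": 0.55},
    {"slide": [0,0,0],"yaw": -1,"jaw": 0.55},
    {"slide": [0,0,0],"yaw": -1,"jaw": 0.55},
    {"slide": [0,0,0],"yaw": -1,"jaw": 0.55},
    {"slide": [0,0,0],"yaw": 0,"jaw": 0.55}
  ]
}}

```text
clock: 4.6
tcp_pos: [0.4849, 0.1826, 0.2631]
eef_rot: [[0.069, 0.997, -0.02], [0.998, -0.069, 0.006], [0.004, -0.02, -1.0]]
contact_force: [-0.1, -0.2, -0.6]
finger_gap: 0.45
```

```bash
python3 - <<'E'
from h import *
import pickle
c=cap('wrist','w1.png'); pickle.dump(c,open('w1.pkl','wb')); P=cloud(c)
print(np.array(c['mount']).round(3).tolist()); s=sense(); print(s['clock'],s['joint_pos'],s['tcp_pos'])
hsv=cv2.cvtColor(c['img'],cv2.COLOR_RGB2HSV)
m=(P[...,2]>.105)&(P[...,2]<.125)&(hsv[...,1]>70)&(hsv[...,0]<25)&(P[...,0]<.525)
q=P[m]; print(len(q)); r=cv2.minAreaRect(q[:,:2].astype(np.float32)); print(r,np.median(q[:,2]))
m2=(P[...,2]>.09)&(P[...,0]>.515)&(P[...,2]<.12); q=P[m2]; print('blackbar min x',np.percentile(q[:,0],[0,1,5]) if len(q) else 0)
E
```

```text
[[-0.001, -0.966, -0.259, 0.071], [1.0, -0.001, 0.0, 0.001], [-0.0, -0.259, 0.966, -0.136], [0.0, 0.0, 0.0, 1.0]]
4.65 [ 0.3387121   0.14144133 -0.83954672  1.71220412  0.09267771  1.35021121
 -0.58835033] [0.4849543  0.18261205 0.26315012]
3885
((0.494439959526062, 0.18088674545288086), (0.12742212414741516, 0.02006361074745655), 83.6517105102539) 0.1128785076251082
blackbar min x [0.51500026 0.53554539 0.54646352]
```

View pics/w1.png

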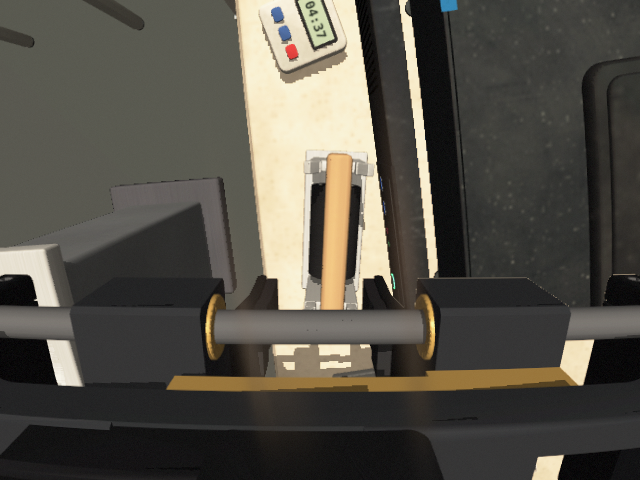

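The wrist view shows the bar from its far end (338,153) to (332,310), where the gripper hides it. The centre works out to (0.493, 0.170), yaw −6.3°, which matches the top camera. I'll align, then go most of the way down.

Call:
{"op": "carry_out", "data": {
  "motion": [
    {"slide": [-0.4,0.4,0.3],"yaw": 0.35,"jaw": 0.62},
    {"slide": [0,0,0.8],"yaw": 0,"jaw": 0.62},
    {"slide": [0,0,0.8],"yaw": 0,"jaw": 0.62},
    {"slide": [0,0,0.8],"yaw": 0,"jaw": 0.62},
    {"slide": [0,0,0.5],"yaw": 0,"jaw": 0.62},
    {"slide": [0,0,0],"yaw": 0,"jaw": 0.62}
  ]
}}

```text
clock: 5.4
tcp_pos: [0.4975, 0.1642, 0.1608]
eef_rot: [[0.137, 0.99, -0.021], [0.991, -0.137, 0.004], [0.001, -0.021, -1.0]]
contact_force: [0.0, -0.0, 0.4]
finger_gap: 0.381
```

Call:
{"op": "carry_out", "data": {
  "motion": [
    {"slide": [0.17,-0.13,0.2],"yaw": -0.2,"jaw": 0.62},
    {"slide": [0,0,0],"yaw": 0,"jaw": 0.62},
    {"slide": [0,0,0.55],"yaw": 0,"jaw": 0.62},
    {"slide": [0,0,0.55],"yaw": 0,"jaw": 0.62},
    {"slide": [0,0,0.4],"yaw": 0,"jaw": 0.62},
    {"slide": [0,0,0],"yaw": 0,"jaw": 0.62}
  ]
}}

```text
clock: 6.15
tcp_pos: [0.4939, 0.1705, 0.1076]
eef_rot: [[0.113, 0.993, -0.019], [0.994, -0.113, 0.004], [0.002, -0.019, -1.0]]
contact_force: [0.8, 1.0, -0.3]
finger_gap: 0.38
```

```bash
python3 - <<'E'
from h import *
c=cap('wrist','w2.png'); d=cap('side')
a=cv2.resize(d['img'][240:340,150:300],(600,400),interpolation=cv2.INTER_CUBIC); b=c['img'][100:400,:]
b=cv2.resize(b,(600,281)); cv2.imwrite('pics/m2.png',cv2.resize(np.vstack([a,b]),(528,599))[:,:,::-1])
E
```

```text
(no output)
```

View pics/m2.png

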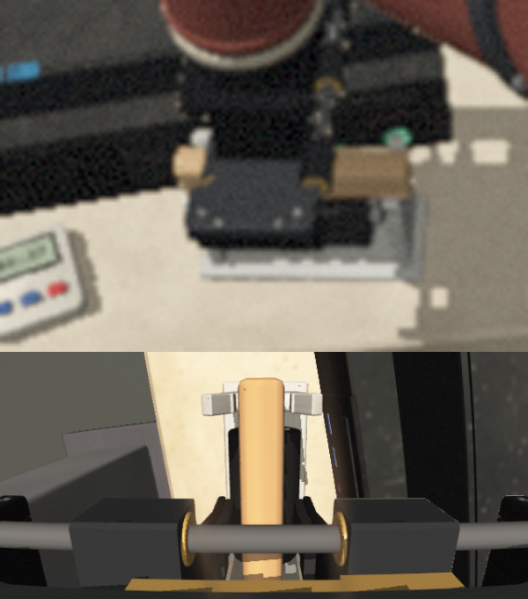

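The bar sits centred between the fingers and the forks are clear. I'll go 4 mm lower and grip.

Call:
{"op": "carry_out", "data": {
  "motion": [
    {"slide": [0,0,0.14],"yaw": 0,"jaw": 0.62},
    {"slide": [0,0,0],"yaw": 0,"jaw": 1},
    {"slide": [0,0,0],"yaw": 0,"jaw": 1},
    {"slide": [0,0,0],"yaw": 0,"jaw": 1},
    {"slide": [0,0,0],"yaw": 0,"jaw": 1},
    {"slide": [0,0,0],"yaw": 0,"jaw": 1}
  ],
  "newtons": 55
}}

```text
clock: 7.0
tcp_pos: [0.4949, 0.1711, 0.1053]
eef_rot: [[0.113, 0.993, -0.016], [0.994, -0.113, 0.005], [0.003, -0.016, -1.0]]
contact_force: [-0.1, -0.5, -1.0]
finger_gap: 0.224
```

Call:
{"op": "carry_out", "data": {
  "motion": [
    {"slide": [0,0,-0.3],"yaw": 0,"jaw": 1},
    {"slide": [0,0,-0.5],"yaw": 0,"jaw": 1},
    {"slide": [0,0,-0.7],"yaw": 0,"jaw": 1},
    {"slide": [0,0,-0.8],"yaw": 0,"jaw": 1},
    {"slide": [0,0,-0.8],"yaw": 0,"jaw": 1},
    {"slide": [0,0,-0.7],"yaw": 0,"jaw": 1},
    {"slide": [0,0,0],"yaw": 0,"jaw": 1}
  ]
}}

```text
clock: 7.88
tcp_pos: [0.4965, 0.1707, 0.2276]
eef_rot: [[0.113, 0.994, -0.014], [0.994, -0.112, 0.005], [0.004, -0.015, -1.0]]
contact_force: [0.2, -0.6, -3.4]
finger_gap: 0.225
```

```bash
python3 - <<'E'
from h import *
import pickle
a=np.radians(6.4); X=np.array([np.cos(a),np.sin(a)]);Y=np.array([-X[1],X[0]]);o=np.array([.5608,-.0645])
for n in ['top','side']:
    c=pickle.load(open(n+'.pkl','rb')); P=cloud(c).reshape(-1,3); d=P[:,:2]-o; x=d@X;y=d@Y
    t=P[(abs(x)>.09)&(abs(x)<.12)&(abs(y)<.05)&(abs(P[:,2])<.02),2]
    w=P[(abs(x)<.074)&(abs(x)>.068)&(abs(y)<.05),2]
    m=(abs(x)<.048)&(abs(y)<.034)&(P[:,2]>.04)
    A=np.c_[np.ones(m.sum()),x[m],y[m]]; f,*_=np.linalg.lstsq(A,P[m,2],rcond=None)
    print(n,m.sum(),'table',np.median(t),'wall',np.median(w),'sheet',f,'resid',np.std(P[m,2]-A@f))
    for lo in np.arange(-.078,.08,.006):
        q=(x>lo)&(x<lo+.006)&(abs(y)<.03); print(round(lo*1e3+3),round(1e3*np.median(P[q,2]),1),end='; ')
    print()
E
```

```text
top 934 table 0.000310182728926911 wall 0.027585283470302424 sheet [ 0.05206478 -0.02379246 -0.00683138] resid 0.003414767056866012
-75 5.3; -69 27.5; -63 14.0; -57 40.9; -51 49.9; -45 53.3; -39 53.2; -33 52.9; -27 52.4; -21 53.9; -15 52.0; -9 52.3; -3 52.1; 3 51.5; 9 53.3; 15 51.3; 21 52.2; 27 51.1; 33 51.7; 39 51.0; 45 50.8; 51 50.5; 57 42.1; 63 18.2; 69 17.6; 75 27.6; 81 0.9; 
side 884 table 0.0008347667682790938 wall 0.027129547225046013 sheet [ 0.05288996 -0.01721946  0.0008878 ] resid 0.0019736923570351584
-75 11.8; -69 -774.9; -63 28.5; -57 35.1; -51 46.4; -45 52.3; -39 52.3; -33 52.6; -27 52.6; -21 51.7; -15 52.1; -9 51.9; -3 50.6; 3 -640.1; 9 -641.4; 15 -632.5; 21 51.4; 27 52.1; 33 52.1; 39 51.9; 45 51.8; 51 51.3; 57 43.9; 63 nan; 69 29.3; 75 28.5; 81 nan;
  return _methods._mean(a, axis=axis, dtype=dtype,
  ret = ret.dtype.type(ret / rcount)
```

The sheet's middle is at about 0.0525 m, with a slope of about −0.02 (the −x end is higher). First contact should come at TCP z≈0.140. I'll turn and carry the roller over the −x end.

Call:
{"op": "carry_out", "data": {
  "motion": [
    {"slide": [0,0,0],"yaw": -0.9,"jaw": 1},
    {"slide": [0,0,0],"yaw": -0.9,"jaw": 1},
    {"slide": [-0.4,0,0],"yaw": 0,"jaw": 1},
    {"slide": [-0.8,-0.03,0],"yaw": 0,"jaw": 1},
    {"slide": [-0.8,-0.03,0],"yaw": 0,"jaw": 1},
    {"slide": [-0.8,-0.03,0],"yaw": 0,"jaw": 1},
    {"slide": [-0.8,-0.03,0],"yaw": 0,"jaw": 1},
    {"slide": [-0.8,-0.03,0],"yaw": 0,"jaw": 1},
    {"slide": [-0.8,-0.03,0],"yaw": 0,"jaw": 1},
    {"slide": [-0.8,-0.03,0],"yaw": 0,"jaw": 1},
    {"slide": [-0.8,-0.03,0],"yaw": 0,"jaw": 1},
    {"slide": [-0.8,-0.03,0],"yaw": 0,"jaw": 1},
    {"slide": [-0.3,0,0],"yaw": 0,"jaw": 1},
    {"slide": [0,0,0],"yaw": 0,"jaw": 1}
  ]
}}

```text
clock: 9.62
tcp_pos: [0.5059, -0.0834, 0.22]
eef_rot: [[-0.073, 0.997, -0.024], [0.997, 0.073, 0.003], [0.005, -0.023, -1.0]]
contact_force: [-0.4, 0.3, -3.8]
finger_gap: 0.227
```

```bash
cat > loc.py <<'E'
from h import *
a=np.radians(6.4); X=np.array([np.cos(a),np.sin(a)]);Y=np.array([-X[1],X[0]]);o=np.array([.5608,-.0645])
s=sense();R=np.array(s['eef_rot']);p=np.array(s['tcp_pos']); g=p+R[:,2]*.064
d=g[:2]-o; print('t',s['clock'],'drum local mm',(d@X*1e3).round(1),(d@Y*1e3).round(1),'bottomz',(p[2]-.0873).round(4),'yaw deg err',np.degrees(np.arctan2(R[1,1],R[0,1])).round(2)-6.4,'tiltxy',R[:,2].round(3),'F',np.round(s['contact_force'],1),'M',np.round(s['moment'],2))
E
python3 loc.py; python3 -c "
from h import *
c=cap('wrist','w3.png')"
```

```text
t 9.625 drum local mm -58.1 -12.3 bottomz 0.1327 yaw deg err -2.2300000000000004 tiltxy [-0.024  0.003 -1.   ] F [-0.4  0.3 -3.8] M [ 0.04 -0.12  0.  ]
```

View pics/w3.png

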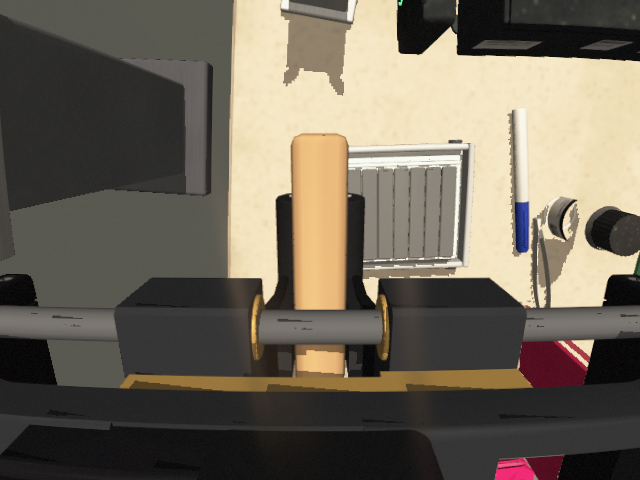

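The wrist view shows the bar at (320,135–310), nearly parallel to the strips; the strips to its right span (350–455, 165–265). I'll correct the offset and yaw, then lower to just above contact.

Call:
{"op": "carry_out", "data": {
  "motion": [
    {"slide": [0.41,0.45,0],"yaw": -0.32,"jaw": 1},
    {"slide": [0,0,0],"yaw": 0,"jaw": 1},
    {"slide": [0,0,0.7],"yaw": 0,"jaw": 1},
    {"slide": [0,0,0.7],"yaw": 0,"jaw": 1},
    {"slide": [0,0,0.6],"yaw": 0,"jaw": 1},
    {"slide": [0,0,0.2],"yaw": 0,"jaw": 1},
    {"slide": [0,0,0],"yaw": 0,"jaw": 1}
  ]
}}

```text
clock: 10.55
tcp_pos: [0.5192, -0.0624, 0.1525]
eef_rot: [[-0.122, 0.992, -0.022], [0.993, 0.122, 0.005], [0.007, -0.021, -1.0]]
contact_force: [0.8, 0.1, -3.4]
finger_gap: 0.226
```

```bash
python3 loc.py
```

```text
t 10.55 drum local mm -42.5 7.2 bottomz 0.0652 yaw deg err 0.6199999999999992 tiltxy [-0.022  0.005 -1.   ] F [ 0.8  0.1 -3.4] M [ 0.02 -0.15 -0.  ]
```

Call:
{"op": "carry_out", "data": {
  "motion": [
    {"slide": [-0.22,-0.12,0.1],"yaw": 0.08,"jaw": 1},
    {"slide": [0,0,0.1],"yaw": 0,"jaw": 1},
    {"slide": [0,0,0.1],"yaw": 0,"jaw": 1},
    {"slide": [0,0,0],"yaw": 0,"jaw": 1}
  ]
}}

```text
clock: 11.05
tcp_pos: [0.5169, -0.0704, 0.1445]
eef_rot: [[-0.111, 0.994, -0.019], [0.994, 0.111, 0.004], [0.006, -0.019, -1.0]]
contact_force: [0.5, 0.5, -2.6]
finger_gap: 0.228
```

```bash
python3 loc.py
```

```text
t 11.05 drum local mm -45.5 -0.5 bottomz 0.0572 yaw deg err -0.03000000000000025 tiltxy [-0.019  0.004 -1.   ] F [ 0.5  0.5 -2.6] M [ 0.01 -0.11  0.02]
```

Call:
{"op": "carry_out", "data": {
  "motion": [
    {"slide": [0,0,0.06],"yaw": 0,"jaw": 1},
    {"slide": [0,0,0],"yaw": 0,"jaw": 1}
  ]
}}

```text
clock: 11.3
tcp_pos: [0.517, -0.0703, 0.1427]
eef_rot: [[-0.111, 0.994, -0.019], [0.994, 0.111, 0.004], [0.006, -0.019, -1.0]]
contact_force: [-0.4, -0.8, -3.7]
finger_gap: 0.228
```

Perfect alignment; now I'll feel for contact.

Call:
{"op": "carry_out", "data": {
  "motion": [
    {"slide": [0,0,0.06],"yaw": 0,"jaw": 1},
    {"slide": [0,0,0],"yaw": 0,"jaw": 1}
  ]
}}

```text
clock: 11.55
tcp_pos: [0.517, -0.0701, 0.1409]
eef_rot: [[-0.111, 0.994, -0.019], [0.994, 0.111, 0.004], [0.006, -0.019, -1.0]]
contact_force: [0.6, 0.5, -2.8]
finger_gap: 0.222
```

Call:
{"op": "carry_out", "data": {
  "motion": [
    {"slide": [0,0,0.05],"yaw": 0,"jaw": 1},
    {"slide": [0,0,0],"yaw": 0,"jaw": 1}
  ]
}}

```text
clock: 11.8
tcp_pos: [0.5175, -0.0701, 0.1398]
eef_rot: [[-0.111, 0.994, -0.018], [0.994, 0.111, 0.004], [0.006, -0.018, -1.0]]
contact_force: [0.2, 1.2, -3.4]
finger_gap: 0.225
```

Call:
{"op": "carry_out", "data": {
  "motion": [
    {"slide": [0,0,0.05],"yaw": 0,"jaw": 1}
  ]
}}

```text
clock: 11.92
tcp_pos: [0.5179, -0.07, 0.1389]
eef_rot: [[-0.111, 0.994, -0.017], [0.994, 0.111, 0.004], [0.006, -0.017, -1.0]]
contact_force: [-1.3, 0.1, 8.7]
finger_gap: 0.227
```

Call:
{"op": "carry_out", "data": {
  "motion": [
    {"slide": [0,0,0.05],"yaw": 0,"jaw": 1}
  ]
}}

```text
clock: 12.05
tcp_pos: [0.5185, -0.0699, 0.1383]
eef_rot: [[-0.111, 0.994, -0.016], [0.994, 0.112, 0.003], [0.005, -0.015, -1.0]]
contact_force: [-1.9, -0.0, 8.2]
finger_gap: 0.222
```

Call:
{"op": "carry_out", "data": {
  "motion": [
    {"slide": [0,0,0.06],"yaw": 0,"jaw": 1},
    {"slide": [0,0,0.06],"yaw": 0,"jaw": 1}
  ]
}}

```text
clock: 12.3
tcp_pos: [0.5202, -0.0696, 0.137]
eef_rot: [[-0.112, 0.994, -0.012], [0.994, 0.112, 0.002], [0.004, -0.012, -1.0]]
contact_force: [-0.7, 0.5, 13.0]
finger_gap: 0.226
```

Call:
{"op": "carry_out", "data": {
  "motion": [
    {"slide": [0,0,0.06],"yaw": 0,"jaw": 1},
    {"slide": [0,0,0.06],"yaw": 0,"jaw": 1}
  ]
}}

```text
clock: 12.55
tcp_pos: [0.5234, -0.0692, 0.137]
eef_rot: [[-0.112, 0.994, -0.005], [0.994, 0.112, 0.002], [0.002, -0.005, -1.0]]
contact_force: [0.5, 1.7, 10.2]
finger_gap: 0.224
```

Call:
{"op": "carry_out", "data": {
  "motion": [
    {"slide": [0,0,0.06],"yaw": 0,"jaw": 1},
    {"slide": [0,0,0.06],"yaw": 0,"jaw": 1}
  ]
}}

```text
clock: 12.8
tcp_pos: [0.5261, -0.0688, 0.1369]
eef_rot: [[-0.112, 0.994, 0.001], [0.994, 0.112, 0.001], [0.0, 0.001, -1.0]]
contact_force: [-4.2, 1.1, 13.1]
finger_gap: 0.226
```

Call:
{"op": "carry_out", "data": {
  "motion": [
    {"slide": [0,-0.25,0.06],"yaw": 0,"jaw": 1},
    {"slide": [0,-0.2,0.06],"yaw": 0,"jaw": 1}
  ]
}}

```text
clock: 13.05
tcp_pos: [0.5168, -0.0697, 0.1371]
eef_rot: [[-0.113, 0.994, 0.011], [0.994, 0.113, -0.0], [-0.001, 0.01, -1.0]]
contact_force: [0.6, 0.6, 10.2]
finger_gap: 0.226
```

```bash
python3 loc.py
```

```text
t 13.05 drum local mm -43.6 -0.4 bottomz 0.0498 yaw deg err 0.05999999999999961 tiltxy [ 0.011 -0.    -1.   ] F [ 0.6  0.6 10.2] M [ 0.26 -0.3  -0.03]
```

Call:
{"op": "carry_out", "data": {
  "motion": [
    {"slide": [0,-0.05,0.08],"yaw": 0,"jaw": 1},
    {"slide": [0,0.2,0.08],"yaw": 0,"jaw": 1},
    {"slide": [0,0.25,0.08],"yaw": 0,"jaw": 1}
  ]
}}

```text
clock: 13.42
tcp_pos: [0.5343, -0.0676, 0.1366]
eef_rot: [[-0.112, 0.993, 0.024], [0.994, 0.113, -0.002], [-0.005, 0.023, -1.0]]
contact_force: [-1.0, 0.7, 11.5]
finger_gap: 0.224
```

```bash
python3 loc.py
```

```text
t 13.425 drum local mm -25.2 -0.4 bottomz 0.0493 yaw deg err 0.05999999999999961 tiltxy [ 0.024 -0.002 -1.   ] F [-1.   0.7 11.5] M [0.47 0.08 0.02]
```

Call:
{"op": "carry_out", "data": {
  "motion": [
    {"slide": [0,0.25,0.09],"yaw": 0,"jaw": 1},
    {"slide": [0,0.25,0.09],"yaw": 0,"jaw": 1}
  ]
}}

```text
clock: 13.68
tcp_pos: [0.5532, -0.0653, 0.1361]
eef_rot: [[-0.113, 0.993, 0.031], [0.994, 0.113, -0.003], [-0.007, 0.031, -1.0]]
contact_force: [-2.8, 1.1, 15.8]
finger_gap: 0.225
```

Call:
{"op": "carry_out", "data": {
  "motion": [
    {"slide": [0,0.25,0.1],"yaw": 0,"jaw": 1},
    {"slide": [0,0.25,0.1],"yaw": 0,"jaw": 1}
  ]
}}

```text
clock: 13.92
tcp_pos: [0.5729, -0.063, 0.1357]
eef_rot: [[-0.113, 0.993, 0.041], [0.994, 0.113, -0.004], [-0.009, 0.04, -0.999]]
contact_force: [-1.3, 1.0, 13.3]
finger_gap: 0.227
```

```bash
python3 loc.py
```

```text
t 13.925 drum local mm 14.7 -0.4 bottomz 0.0484 yaw deg err 0.08999999999999986 tiltxy [ 0.041 -0.004 -0.999] F [-1.3  1.  13.3] M [ 0.51 -0.03  0.04]
```

Call:
{"op": "carry_out", "data": {
  "motion": [
    {"slide": [0,0.25,0.1],"yaw": 0,"jaw": 1},
    {"slide": [0,0.25,0.1],"yaw": 0,"jaw": 1}
  ]
}}

```text
clock: 14.18
tcp_pos: [0.5921, -0.0605, 0.1351]
eef_rot: [[-0.113, 0.992, 0.049], [0.994, 0.113, -0.005], [-0.01, 0.048, -0.999]]
contact_force: [-2.3, 0.3, 14.3]
finger_gap: 0.226
```

Call:
{"op": "carry_out", "data": {
  "motion": [
    {"slide": [0,0.2,0.1],"yaw": 0,"jaw": 1},
    {"slide": [0,0.0,0.09],"yaw": 0,"jaw": 1}
  ]
}}

```text
clock: 14.42
tcp_pos: [0.6034, -0.059, 0.1348]
eef_rot: [[-0.113, 0.992, 0.059], [0.994, 0.113, -0.005], [-0.012, 0.059, -0.998]]
contact_force: [-0.1, 0.6, 14.1]
finger_gap: 0.222
```

```bash
python3 loc.py
```

```text
t 14.425 drum local mm 46.7 -0.1 bottomz 0.0475 yaw deg err 0.1299999999999999 tiltxy [ 0.059 -0.005 -0.998] F [-0.1  0.6 14.1] M [ 0.33 -0.15  0.05]
```

Force has held at about 17 N over the whole forward pass. I'll do one return pass to be safe.

Call:
{"op": "carry_out", "data": {
  "motion": [
    {"slide": [0,-0.3,0.05],"yaw": 0,"jaw": 1},
    {"slide": [0,-0.35,0.05],"yaw": 0,"jaw": 1}
  ]
}}

```text
clock: 14.68
tcp_pos: [0.5891, -0.0605, 0.1351]
eef_rot: [[-0.113, 0.991, 0.071], [0.993, 0.114, -0.005], [-0.013, 0.07, -0.997]]
contact_force: [0.7, 1.0, 11.2]
finger_gap: 0.228
```

Call:
{"op": "carry_out", "data": {
  "motion": [
    {"slide": [0,-0.35,0.05],"yaw": 0,"jaw": 1},
    {"slide": [0,-0.35,0.05],"yaw": 0,"jaw": 1}
  ]
}}

```text
clock: 14.92
tcp_pos: [0.573, -0.0623, 0.1354]
eef_rot: [[-0.113, 0.99, 0.082], [0.993, 0.114, -0.005], [-0.014, 0.081, -0.997]]
contact_force: [0.7, 0.5, 12.2]
finger_gap: 0.228
```

```bash
python3 loc.py
```

```text
t 14.925 drum local mm 17.5 -0.1 bottomz 0.0481 yaw deg err 0.14999999999999947 tiltxy [ 0.082 -0.005 -0.997] F [ 0.7  0.5 12.2] M [ 0.55 -0.54 -0.07]
```

Call:
{"op": "carry_out", "data": {
  "motion": [
    {"slide": [0,-0.45,0.05],"yaw": 0,"jaw": 1},
    {"slide": [0,-0.5,0.05],"yaw": 0,"jaw": 1}
  ]
}}

```text
clock: 15.18
tcp_pos: [0.5505, -0.0648, 0.1358]
eef_rot: [[-0.113, 0.989, 0.096], [0.993, 0.114, -0.005], [-0.016, 0.095, -0.995]]
contact_force: [1.5, 2.6, 17.4]
finger_gap: 0.225
```

Call:
{"op": "carry_out", "data": {
  "motion": [
    {"slide": [0,-0.5,0.05],"yaw": 0,"jaw": 1},
    {"slide": [0,-0.5,0.05],"yaw": 0,"jaw": 1}
  ]
}}

```text
clock: 15.42
tcp_pos: [0.5273, -0.0673, 0.1362]
eef_rot: [[-0.113, 0.987, 0.112], [0.993, 0.114, -0.006], [-0.019, 0.11, -0.994]]
contact_force: [1.3, 1.3, 17.5]
finger_gap: 0.223
```

```bash
python3 loc.py
```

```text
t 15.425 drum local mm -26.5 -0.3 bottomz 0.0489 yaw deg err 0.1999999999999993 tiltxy [ 0.112 -0.006 -0.994] F [ 1.3  1.3 17.5] M [ 1.   -0.72  0.02]
```

Call:
{"op": "carry_out", "data": {
  "motion": [
    {"slide": [0,0.05,-0.5],"yaw": 0,"jaw": 1},
    {"slide": [0,0.08,-0.8],"yaw": 0,"jaw": 1},
    {"slide": [0,0.08,-0.8],"yaw": 0,"jaw": 1},
    {"slide": [0,0.08,-0.8],"yaw": 0,"jaw": 1},
    {"slide": [0,0.03,-0.3],"yaw": 0,"jaw": 1},
    {"slide": [0,0,0],"yaw": 0,"jaw": 1}
  ]
}}

```text
clock: 16.18
tcp_pos: [0.5253, -0.0657, 0.2364]
eef_rot: [[-0.113, 0.988, 0.109], [0.993, 0.114, -0.006], [-0.019, 0.108, -0.994]]
contact_force: [0.3, -0.1, -3.3]
finger_gap: 0.227
```

```bash
python3 - <<'E'
from h import *
s=sense();print(s['tcp_pos'],np.round(s['eef_rot'],3).tolist(),s['joint_pos'])
c=cap('wrist','w4.png')
E
```

```text
[ 0.52526185 -0.06567383  0.23640183] [[-0.113, 0.988, 0.109], [0.993, 0.114, -0.006], [-0.019, 0.108, -0.994]] [ 0.71236592  0.06166751 -0.69054373  1.82874666  0.04675453  1.15599221
  0.12265151]
```

View pics/w4.png

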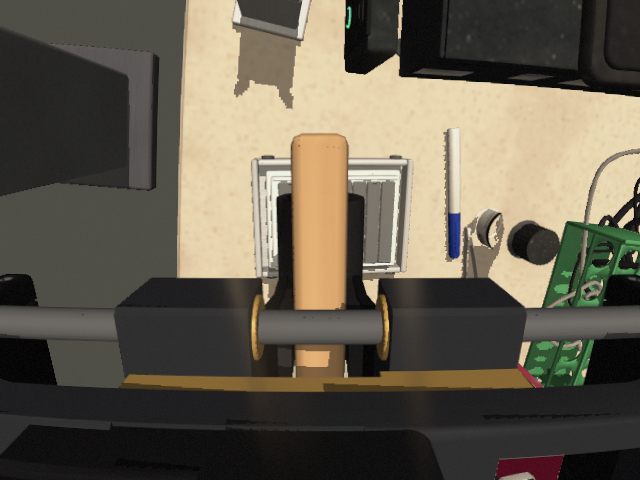

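The bar sits in the grip exactly as before, at (292–348, 135–), so it hasn't slipped. The tool has tilted 0.11 rad about the bar axis. That still fits the fork: it needs 23.6 mm of the 28 mm. I'll carry the roller back over the stand.

Call:
{"op": "carry_out", "data": {
  "motion": [
    {"slide": [0.5,-0.01,-0.01],"yaw": 0,"jaw": 1},
    {"slide": [0.78,-0.01,-0.02],"yaw": 0,"jaw": 1},
    {"slide": [0.78,-0.01,-0.02],"yaw": 0,"jaw": 1},
    {"slide": [0.78,-0.01,-0.02],"yaw": 0,"jaw": 1},
    {"slide": [0.78,-0.01,-0.02],"yaw": 0,"jaw": 1},
    {"slide": [0.78,-0.01,-0.02],"yaw": 0,"jaw": 1},
    {"slide": [0.78,-0.01,-0.02],"yaw": 0,"jaw": 1},
    {"slide": [0.78,-0.01,-0.02],"yaw": 0,"jaw": 1},
    {"slide": [0.78,-0.01,-0.02],"yaw": 0,"jaw": 1},
    {"slide": [0.7,-0.01,-0.02],"yaw": 0,"jaw": 1},
    {"slide": [0,0,0],"yaw": 0.9,"jaw": 1},
    {"slide": [0,0,0],"yaw": 0.9,"jaw": 1},
    {"slide": [0,0,0],"yaw": 0,"jaw": 1}
  ]
}}

```text
clock: 17.85
tcp_pos: [0.4831, 0.1764, 0.2264]
eef_rot: [[0.095, 0.991, 0.091], [0.995, -0.095, -0.001], [0.007, 0.09, -0.996]]
contact_force: [-0.4, 0.4, -2.8]
finger_gap: 0.222
```

```bash
cat > plan.py <<'E'
from h import *
import sys
s=sense();R=np.array(s['eef_rot']);p=np.array(s['tcp_pos']);z=R[:,2]
bar=p+.0083*z; tgt=np.array([.4938,.1711,float(sys.argv[1])]); u=R.T@(tgt-bar)/.03
print('t',s['clock'],'bar',bar.round(4),'tool units to target',u.round(2),'yaw units',((np.arctan2(R[1,1],R[0,1])+np.radians(6.45))/.12).round(2),'z',z.round(3),'barslope',R[2,0].round(3),'F',np.round(s['contact_force'],1))
E
python3 plan.py 0.16
python3 - <<'E'
from h import *
import pickle
a=np.radians(6.4); X=np.array([np.cos(a),np.sin(a)]);Y=np.array([-X[1],X[0]]);o=np.array([.5608,-.0645])
c=cap('top');c0=pickle.load(open('top.pkl','rb'))
for C in (c0,c):
    P=cloud(C).reshape(-1,3); d=P[:,:2]-o; x=d@X;y=d@Y
    print([round(1e3*float(np.median(P[(abs(x-k)<.005)&(abs(y)<.033),2])),1) for k in (np.arange(8)-3.5)*.013], 'wall',[round(float(np.median(P[(abs(x)<.05)&(abs(abs(y)-.053)<.003),2]))*1e3,1)])
E
```

```text
t 17.85 bar [0.4839 0.1764 0.2181] tool units to target [-0.16  0.17  1.96] yaw units 0.14 z [ 0.091 -0.001 -0.996] barslope 0.007 F [-0.4  0.4 -2.8]
[53.7, 53.2, 53.2, 52.6, 52.4, 52.3, 51.5, 50.8] wall [28.6]
[49.9, 49.7, 49.9, 49.8, 49.1, 48.4, 48.8, 48.3] wall [28.3]
```

Depth shows every strip lower by about 3 mm (2.5–3.9, within noise), and the plane lies evenly. The drum heights under load were also linear along the sheet. Now I'll align and lower into the stand.

Call:
{"op": "carry_out", "data": {
  "motion": [
    {"slide": [-0.16,0.13,0.4],"yaw": 0.12,"jaw": 1},
    {"slide": [0,0,0.2],"yaw": 0,"jaw": 1},
    {"slide": [0,0,0],"yaw": 0,"jaw": 1}
  ]
}}

```text
clock: 18.27
tcp_pos: [0.488, 0.1705, 0.2066]
eef_rot: [[0.105, 0.99, 0.089], [0.994, -0.106, -0.002], [0.008, 0.089, -0.996]]
contact_force: [-0.1, 0.3, -3.7]
finger_gap: 0.22
```

```bash
python3 plan.py 0.13
```

```text
t 18.275 bar [0.4887 0.1705 0.1983] tool units to target [ 0.02 -0.04  2.28] yaw units 0.05 z [ 0.089 -0.002 -0.996] barslope 0.008 F [-0.1  0.3 -3.7]
```

Call:
{"op": "carry_out", "data": {
  "motion": [
    {"slide": [0,-0.02,0.5],"yaw": 0.05,"jaw": 1},
    {"slide": [0,-0.02,0.6],"yaw": 0,"jaw": 1},
    {"slide": [0,0,0.6],"yaw": 0,"jaw": 1},
    {"slide": [0,0,0.4],"yaw": 0,"jaw": 1},
    {"slide": [0,0,0],"yaw": 0,"jaw": 1}
  ]
}}

```text
clock: 18.9
tcp_pos: [0.4921, 0.1702, 0.1381]
eef_rot: [[0.111, 0.99, 0.087], [0.994, -0.112, -0.002], [0.008, 0.087, -0.996]]
contact_force: [0.7, -0.4, -3.1]
finger_gap: 0.228
```

```bash
python3 plan.py 0.1; python3 - <<'E'
from h import *
c=cap('wrist','w5.png'); d=cap('side')
a=cv2.resize(d['img'][240:340,150:300],(600,400),interpolation=cv2.INTER_CUBIC); b=cv2.resize(c['img'][100:400,:],(600,281)); cv2.imwrite('pics/m5.png',cv2.resize(np.vstack([a,b]),(528,599))[:,:,::-1])
E
```

```text
t 18.9 bar [0.4928 0.1702 0.1298] tool units to target [ 0.03 -0.06  0.99] yaw units 0.0 z [ 0.087 -0.002 -0.996] barslope 0.008 F [ 0.7 -0.4 -3.1]
```

View pics/m5.png

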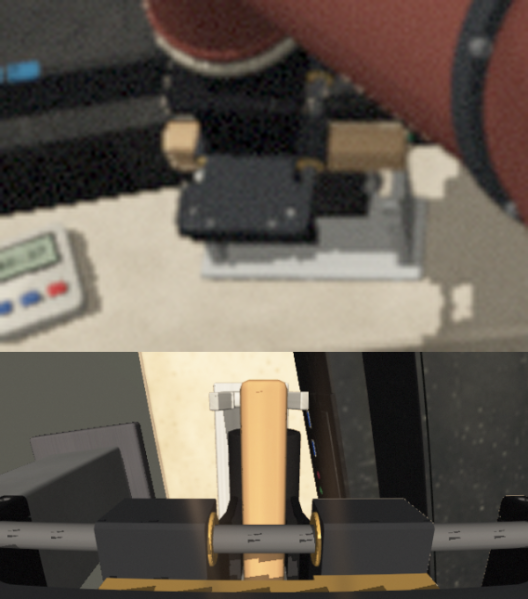

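The bar is aligned in yaw. In the wrist view the fork centre (x≈258) is slightly left of the bar (264), so I need about 3 mm toward −x. Lowering gently now.

Call:
{"op": "carry_out", "data": {
  "motion": [
    {"slide": [0.03,-0.08,0.3],"yaw": 0,"jaw": 1},
    {"slide": [0,0,0.3],"yaw": 0,"jaw": 1},
    {"slide": [0,0,0.2],"yaw": 0,"jaw": 1},
    {"slide": [0,0,0],"yaw": 0,"jaw": 1}
  ]
}}

```text
clock: 19.5
tcp_pos: [0.4933, 0.1719, 0.1147]
eef_rot: [[0.112, 0.99, 0.091], [0.994, -0.112, -0.001], [0.009, 0.091, -0.996]]
contact_force: [0.5, 0.4, -2.5]
finger_gap: 0.226
```

```bash
python3 plan.py 0.097
```

```text
t 19.5 bar [0.4941 0.1718 0.1064] tool units to target [-0.03 -0.03  0.31] yaw units -0.0 z [ 0.091 -0.001 -0.996] barslope 0.009 F [ 0.5  0.4 -2.5]
```

Call:
{"op": "carry_out", "data": {
  "motion": [
    {"slide": [-0.02,-0.05,0.15],"yaw": 0,"jaw": 1},
    {"slide": [0,0,0.06],"yaw": 0,"jaw": 1},
    {"slide": [0,0,0],"yaw": 0,"jaw": 1}
  ]
}}

```text
clock: 19.88
tcp_pos: [0.4924, 0.1714, 0.1081]
eef_rot: [[0.112, 0.99, 0.092], [0.994, -0.112, -0.001], [0.009, 0.091, -0.996]]
contact_force: [-1.0, 0.2, -3.8]
finger_gap: 0.223
```

Call:
{"op": "carry_out", "data": {
  "motion": [
    {"slide": [0,0,0.06],"yaw": 0,"jaw": 1},
    {"slide": [0,0,0],"yaw": 0,"jaw": 1}
  ]
}}

```text
clock: 20.12
tcp_pos: [0.4928, 0.1715, 0.1064]
eef_rot: [[0.112, 0.989, 0.092], [0.994, -0.112, -0.001], [0.009, 0.092, -0.996]]
contact_force: [-0.4, 0.1, -4.1]
finger_gap: 0.225
```

```bash
python3 plan.py 0.097
```

```text
t 20.125 bar [0.4936 0.1715 0.0982] tool units to target [-0.01  0.    0.04] yaw units -0.0 z [ 0.092 -0.001 -0.996] barslope 0.009 F [-0.4  0.1 -4.1]
```

Call:
{"op": "carry_out", "data": {
  "motion": [
    {"slide": [0,0,0.04],"yaw": 0,"jaw": 1},
    {"slide": [0,0,0],"yaw": 0,"jaw": 1}
  ]
}}

```text
clock: 20.38
tcp_pos: [0.4931, 0.1717, 0.1059]
eef_rot: [[0.111, 0.989, 0.093], [0.994, -0.112, -0.002], [0.009, 0.092, -0.996]]
contact_force: [-1.1, -0.5, -0.6]
finger_gap: 0.224
```

Call:
{"op": "carry_out", "data": {
  "motion": [
    {"slide": [0,0,0.03],"yaw": 0,"jaw": 1},
    {"slide": [0,0,0],"yaw": 0,"jaw": 1}
  ]
}}

```text
clock: 20.62
tcp_pos: [0.4932, 0.1716, 0.1059]
eef_rot: [[0.112, 0.989, 0.093], [0.994, -0.112, -0.002], [0.008, 0.092, -0.996]]
contact_force: [-1.6, -0.6, 0.7]
finger_gap: 0.222
```

The stand now carries the weight at exactly the seat height. Releasing.

Call:
{"op": "carry_out", "data": {
  "motion": [
    {"slide": [0,0,0],"yaw": 0,"jaw": 0.7},
    {"slide": [0,0,0],"yaw": 0,"jaw": 0.62},
    {"slide": [0,0,0],"yaw": 0,"jaw": 0.62},
    {"slide": [0,0,0],"yaw": 0,"jaw": 0.62}
  ]
}}

```text
clock: 21.12
tcp_pos: [0.4943, 0.1721, 0.1063]
eef_rot: [[0.112, 0.989, 0.095], [0.994, -0.112, -0.001], [0.009, 0.095, -0.995]]
contact_force: [0.1, 0.2, 0.5]
finger_gap: 0.374
```

```bash
python3 plan.py 0.097;python3 - <<'E'
from h import *
c=cap('wrist','w6.png'); cv2.imwrite('pics/m6.png',c['img'][100:400,:,::-1])
E
```

```text
t 21.125 bar [0.4951 0.1721 0.098 ] tool units to target [-0.04 -0.04  0.03] yaw units -0.0 z [ 0.095 -0.001 -0.995] barslope 0.009 F [0.1 0.2 0.5]
```

View pics/m6.png

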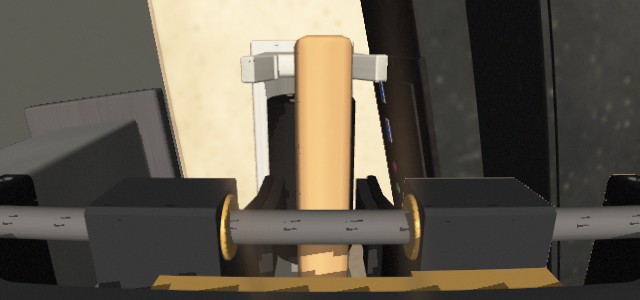

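The bar hangs in the fork, free between the open fingers. Retreating straight up.

Call:
{"op": "carry_out", "data": {
  "motion": [
    {"slide": [0,0.02,-0.3],"yaw": 0,"jaw": 0.62},
    {"slide": [0,0.05,-0.5],"yaw": 0,"jaw": 0.62},
    {"slide": [0,0.07,-0.7],"yaw": 0,"jaw": 0.62},
    {"slide": [0,0.07,-0.7],"yaw": 0,"jaw": 0.62},
    {"slide": [0,0.07,-0.7],"yaw": 0,"jaw": 0.62},
    {"slide": [0,0.07,-0.7],"yaw": 0,"jaw": 0.62},
    {"slide": [-0.6,-0.2,-0.7],"yaw": 0,"jaw": 0.62},
    {"slide": [-0.8,-0.2,-0.5],"yaw": 0,"jaw": 0.62},
    {"slide": [-0.8,-0.2,0],"yaw": 0,"jaw": 0.62},
    {"slide": [-0.8,-0.2,0],"yaw": 0,"jaw": 0.62},
    {"slide": [-0.8,-0.2,0],"yaw": 0,"jaw": 0.62},
    {"slide": [0,0,0],"yaw": 0,"jaw": 0.62},
    {"slide": [0,0,0],"yaw": 0,"jaw": 0.62}
  ]
}}

```text
clock: 22.8
tcp_pos: [0.4486, 0.0625, 0.2647]
eef_rot: [[0.104, 0.989, 0.109], [0.994, -0.105, 0.0], [0.012, 0.108, -0.994]]
contact_force: [-0.1, 0.3, 0.5]
finger_gap: 0.378
```

```bash
python3 - <<'E'
from h import *
c=cap('side'); t=cap('top')
a=cv2.resize(c['img'][230:340,130:370],(720,330),interpolation=cv2.INTER_CUBIC);b=cv2.resize(t['img'][220:310,130:350],(660,270),interpolation=cv2.INTER_CUBIC)
b=np.pad(b,((0,0),(0,60),(0,0))); cv2.imwrite('pics/f.png',np.vstack([a,b])[:,:,::-1])
for n,C in (('side',c),('top',t)):
    P=cloud(C).reshape(-1,3); h=cv2.cvtColor(C['img'],cv2.COLOR_RGB2HSV).reshape(-1,3)
    m=(abs(P[:,0]-.493)<.04)&(abs(P[:,1]-.17)<.1)&(P[:,2]>.09)&(P[:,2]<.14)&(h[:,1]>70)&(h[:,0]<25); q=P[m]
    if len(q)>10: print(n,len(q),cv2.minAreaRect(q[:,:2].astype(np.float32)),np.median(q[:,2]))
    else: print(n,len(q))
E
```

```text
side 431 ((0.49719563126564026, 0.20456576347351074), (0.08117280900478363, 0.02200201340019703), 84.80049133300781) 0.11320789269520759
top 355 ((0.4975408613681793, 0.18936681747436523), (0.11396244168281555, 0.019421424716711044), 83.54145050048828) 0.11430396317187186
```

View pics/f.png

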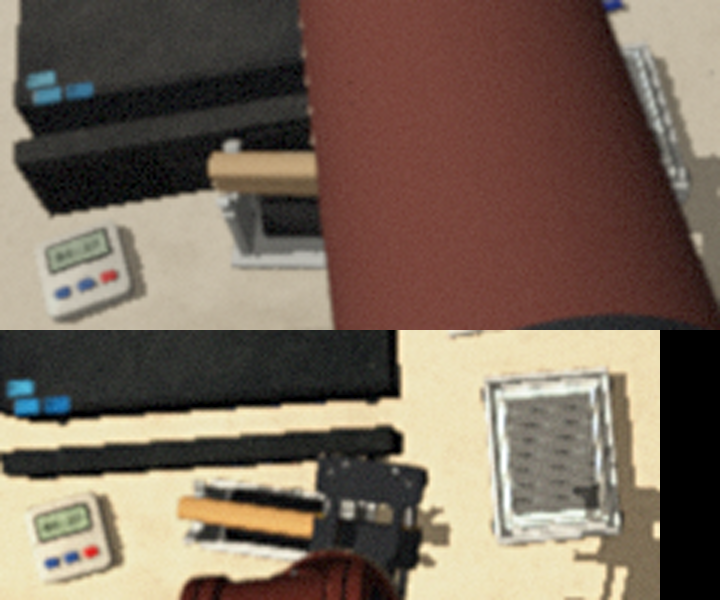

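```bash
python3 -c "
from cell import workorder; print(workorder.job_done())"
```

```text
the job is handed in; nothing more can be done
None
```

I rolled all eight strips, hung the roller back on its stand, let go, and handed the job in at about 23 s of the 72 s allowed.

**Rolling:** I made one full forward pass over all eight strips. A return pass went from the +x end back to strip 3. At the readings, the drum pressed with about 12–21 N, mostly 14–18 N.

**Strips:** Top-camera depth after rolling showed the strips 2.5–3.9 mm lower than before, against 3 mm for fully home. The noise is roughly 0.5 mm. Strips 7 and 8 read lowest, at 2.7 and 2.5 mm. The drum's height under load fell in a straight line along the sheet, which also points to every strip being home.

**Roller:** It is back in both forks with the bar top at about 0.113–0.114 m, level and at its original yaw. It sits about 2 mm further along x than before, within the fork's slack. In the last pictures the arm hid part of the bar, so the near end was not seen directly.

**Checks that disagreed:** The tool tilted by about 0.1 rad about the bar's axis while pressing, and I could not correct that. The roller still went into the forks cleanly. I saw no other object move, but the final pictures did not show every item.

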